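# Push the splined gear onto a gearmotor shaft

## Task

On the repair desk, pick up the gear whose bore is cross-shaped (four spline slots), line it up with the four splines of the upright gearmotor shaft and push it down, rocking it to and fro a little if the teeth do not mesh at once, until it sits fully home on the shaft's shoulder. Keep hold of it, hub upwards, until it is home, then let go and move away. Leave the round-bored gear, the spacer and the mug where they lie.

Things in the scene. Friction and masses are not known exactly. Their poses are not given: they have to be found in the camera images.
- gear_hub (a point): The gear to fit, white plastic, lying hub up, 0.18 kg: toothed flange 85 mm across, 10 mm thick, at the bottom; above it a round hub, 50 mm diameter, 10 to 56 mm above the underside, gripped across its outside in any direction. Point on the axis at the hub's mid-height, 33 mm above the underside. z up; the bore's four slots run along +x, -x, +y, -y.
- gear_bore (a point): Middle of the mouth of that gear's cross-shaped through bore, at the hub's top, 56 mm above the underside. Four slots, each 15 mm wide, reach 20.5 mm from the axis along this point's +x, -x, +y and -y; a round core of up to 21 mm passes between the bore's teeth.
- shaft_seat (a point): Middle of the top face of the gearmotor shaft's round shoulder (48 mm diameter, 66 mm above the desk). Home = the gear's underside rests on it, gear_hub 33 mm above it on the axis. The steel shaft stands up from it along z, rigid, not turning: core 15 mm diameter, four ribs 8 mm wide reaching 17.5 mm out along this point's +x, -x, +y, -y, rounded rib tops 34 mm above this point.
- shaft_tip (a point): Point of the shaft's tapered nose, on the axis, 48 mm above shaft_seat. The gear fits in any of four turns, with about 3 mm and 11 degrees of play.
- gearmotor: Gearmotor bolted to the desk: aluminium gearbox 120 x 100 mm, top 56 mm above the desk, on a foot 160 x 120 mm; a dark round motor of 60 mm diameter juts 75 mm out of its +x end, its top 66 mm above the desk. Origin under the shaft, at desk level; splines along its x and y.
- round_gear_hub (a point): Bystander, do not disturb: a gear of the same outside shape and material but with a plain round bore of 18 mm. The point is 33 mm above its underside, on the axis.
- spacer_mid (a point): Bystander, do not disturb: smaller white toothless flanged spacer, 66 mm across the flange, 40 mm tall, round bore of 18 mm. The point is half-way up, 20 mm above its underside.
- mug: Bystander, do not disturb: white mug, 80 mm across and 95 mm tall; origin at the centre of its underside.
Things that resemble listed ones, but are neither listed nor needed, are in the scene too. What is shaped like the part that bears gear_hub but green or turquoise is not meant.

How it is judged:
On the way:
1. the gear is home on the shoulder (within 5 mm) while still held or pressed by the fingers (z of gear_hub in the frame of shaft_seat between 0.028 and 0.038 m and horizontal distance between gear_hub and shaft_seat below 0.01 m and contact force between the fingers and gear above 0.5 N), for 0.1 s.
At the end, for the whole second after the job is handed in: The splined gear sits meshed on the gearmotor shaft, hub up: gear_hub 29 to 37 mm above shaft_seat and within 10 mm of its axis, tilted less than 10 degrees, at rest and released; bystanders within 30 mm of where they lay (z of gear_hub in the frame of shaft_seat between 0.029 and 0.037 m and horizontal distance between gear_hub and shaft_seat below 0.01 m and angle between gear_hub's own z axis and vertical below 0.17 rad and linear speed of gear below 0.02 m/s); the robot touches nothing.
It fails at once if a bystander (round-bored gear, spacer or mug) is moved more than 30 mm (distance of any of round_gear_hub, spacer_mid, mug from where it was at the start of the episode above 0.03 m).
It also fails if it takes over 38 s, if anything falls off the work surface, if the arm or the gripper's body presses on something with over 40 N, if the wrist force passes 120 N, or if a joint passes its speed limit or range.

## Robot

A 6-joint arm with a two-finger parallel gripper is mounted at the origin on the work surface. World frame = base frame: x ahead of the robot, y to its left, z up, the work surface at z = 0. Lengths are in m, angles in rad, forces in N, time in s.
With the tool pointing down it reaches from about 0.35 to 0.775 m from the base axis. Payload 7.3 kg.
Tool frame: the origin (TCP) lies midway between the tips of the shut fingers; the grasp point (between the pads) lies 19 mm behind it (robot.grip_depth is the z of the grasp point in the tool frame, in m); z points along the fingers, y is the line along which they close (so a half turn about z gives the same grasp; the last joint's range is limited). The gripper opens to 92 mm and grips with 3 to 60 N. Pads are 19 mm wide; open, the fingers measure 130 mm over their backs; the gripper's body (75 mm by 190 mm) begins 47 mm behind the grasp point.
Start: joints at [-1.357, 0.342, 1.524, -0, 1.275, -0.146], TCP at [0.185, -0.491, 0.227] pointing down, gripper open.
Joint ranges: [-2.53, 2.53], [-0.77, 2.02], [0.04, 2.7], [-1, 4.14], [0.28, 2.66], [-3.11, 3.11]. Speed limits (rad/s): [2.57, 2.57, 3.14, 3.14, 3.14, 3.14].

## Interface

Orientations are given as [roll, pitch, yaw] about the fixed x, y, z axes, in that order (R = Rz(yaw) Ry(pitch) Rx(roll)).
In Python, from cell import robot, viewer gives the robot as it stands.
- The arm moves only by the tool step_arm, never from a script. Its argument "increments" is a list of rows, each an object with "delta_pos": the shift along the tool's x, y, z in cm, a list of three; "dr": the turn, a rotation vector about the tool's x, y, z in degrees, a list of three; "fingers": the closure, from -1 (fully open) to 1 (shut), so that 0 is half open. In form: [{"delta_pos": [tx, ty, tz], "dr": [wx, wy, wz], "fingers": fingers}, ...]. A call has exactly 5 rows; each row is the pose to reach, as a shift and turn from the pose commanded when the call began, along the tool's axes at that moment; what a row does not reach only later rows make up. A row lasts 1/8 s, in which the tool goes at most 62.5 mm and 10.7 degrees, less where a joint would pass 70% of its speed; a pose out of reach is approached as far as the arm can. A call with a gripper value outside its range is refused whole. The fingers move at their own pace and stop on an object; "newtons" is the grip in N (left out, the last holds). Time passes only in rows, so rows that repeat a pose let the fingers close, or fill a call up. It gives the time, the measured TCP pose, the force, the opening and the grip force at its end, in the units of the state.
- robot.observe(): the state, without advancing time (a new reading comes with each control period).
- viewer.read_camera(name): name is "side" or "top"; returns the picture (480x640x3 uint8, red, green, blue); there is no depth.
- viewer.camera_params(name): a dict with "K" (3x3 intrinsics, pixels), "T" (4x4, takes a point from camera to world coordinates). Camera axes: x right, y down, z forward; pixel columns grow to the right and rows downward; lengths in m; the calibration is good to about 2 mm. A picture is of the moment at which its call begins. camera_params takes no time and is no camera call.
- robot.hand_in(): hands the job in; it is judged then, once.
The state is a dict: "time": time; "qpos": joint angles; "qvel": joint speeds; "joint_efforts": joint torques, N m; "tool_pos": TCP position; "tool_rot": TCP orientation; "contact_force": force on the tool from outside, world axes, zero at the start; "torque": the same for the moment, N m; "opening": finger opening in m; "grip_force": force on a finger pad.
Only numpy, scipy, OpenCV 4.12 (cv2) and the standard library are available. Lean on these libraries where they do the work, as an engineer would, in place of code of your own. Each camera call takes 0.05 s, during which the arm holds its last target. There are 200 camera calls.

## Working session

There is one attempt and no reset: what is moved stays moved. The work goes in short steps, Python scripts to look and compute and a tool call to move; the robot and the scene stay as the last step left them, time stands still between calls to the robot, and variables do not carry over. Pictures are saved under pics/ and viewed, at most 10 in all, crops included, and the job is handed in when it is done.

Besides the shell and the picture viewer there is one more tool, called after "Call:" as name(argument=value, ...) on one line, values as JSON. step_arm: Moves the arm, as the interface text tells. Its arguments: {"type":"object","properties":{"increments":{"type":"array"},"newtons":{"type":"number"}},"required":["increments"]}

```bash
mkdir -p pics; ls; python3 - <<'E'
from cell import robot, viewer
import cv2, numpy as np
for n in("top","side"):
    im=viewer.read_camera(n); cv2.imwrite(f"pics/{n}0.png",im[:,:,::-1])
    p=viewer.camera_params(n); print(n,np.round(p["K"],1).tolist(),np.round(p["T"],3).tolist())
print(robot.observe())
E
```

```text
pics
top [[613.4, 0.0, 312.2], [0.0, 613.4, 244.3], [0.0, 0.0, 1.0]] [[-0.011, -0.99, 0.138, 0.36], [-1.0, 0.01, -0.007, 0.104], [0.005, -0.138, -0.99, 1.198], [0.0, 0.0, 0.0, 1.0]]
side [[467.9, 0.0, 316.8], [0.0, 467.9, 237.3], [0.0, 0.0, 1.0]] [[-0.721, -0.513, 0.466, 0.172], [-0.693, 0.543, -0.475, 0.475], [-0.009, -0.665, -0.747, 0.659], [0.0, 0.0, 0.0, 1.0]]
{'time': 0.1, 'qpos': array([-1.35697904e+00,  3.42662335e-01,  1.52489634e+00, -6.75538272e-06,
        1.27540002e+00, -1.45988131e-01]), 'qvel': array([ 0.00079354, -0.00128141, -0.00369134,  0.00144182,  0.00013495,
        0.00012182]), 'joint_efforts': array([ 3.02228618e-03, -4.32000983e+01, -2.44695228e+01,  7.19848112e-02,
        5.25731407e-02, -3.76874834e-05]), 'tool_pos': array([ 0.1847976 , -0.49102488,  0.22611842]), 'tool_rot': array([-3.14024020e+00, -1.92326730e-04,  3.59807257e-01]), 'contact_force': array([-0.25830534,  0.5895183 ,  0.11270947]), 'torque': array([ 0.04228484, -0.03614454, -0.04474735]), 'grip_force': 0.0, 'opening': 0.09148212303107922}
```

View pics/top0.png

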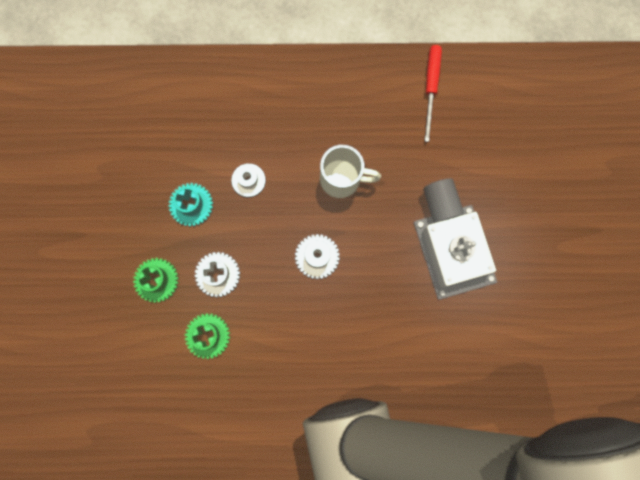

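View pics/side0.png

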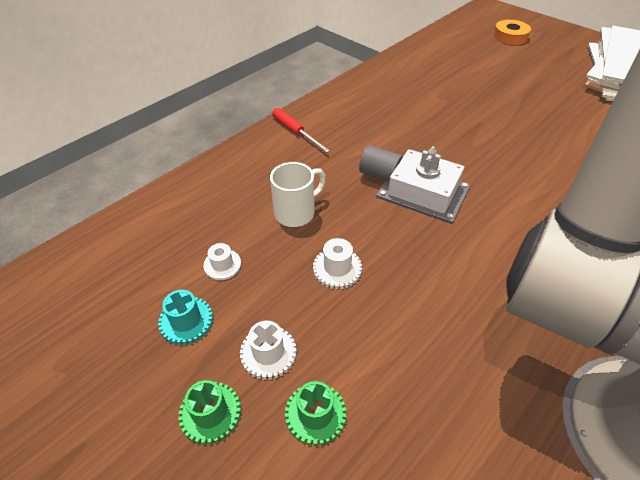

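Top view, white candidates: (216,272) has a cross-shaped bore, (317,256) a small round bore, and (248,180) is the small toothless spacer. The green and turquoise parts are ruled out by colour. So (216,272) is the target, seen at (267,348) in the side view. The shaft is at top (462,249) and side (430,160). I'll confirm with an enlarged crop and measure.

```bash
cat > h.py <<'E'
import numpy as np, cv2
from cell import robot, viewer
P={n:viewer.camera_params(n) for n in("top","side")}
def ray(n,uv):
    p=P[n];T=np.array(p["T"]);d=T[:3,:3]@np.linalg.inv(p["K"])@np.array([uv[0],uv[1],1.]);return T[:3,3],d
def onz(n,uv,z):
    o,d=ray(n,uv);return o+d*(z-o[2])/d[2]
def proj(n,X):
    p=P[n];T=np.array(p["T"]);c=T[:3,:3].T@(np.array(X)-T[:3,3]);q=np.array(p["K"])@c;return q[:2]/q[2]
def tri(a,b):
    A=[];B=[]
    for n,uv in(("top",a),("side",b)):
        o,d=ray(n,uv);d=d/np.linalg.norm(d);M=np.eye(3)-np.outer(d,d);A.append(M);B.append(M@o)
    return np.linalg.lstsq(np.vstack(A),np.hstack(B),rcond=None)[0]
E
python3 - <<'E'
from h import *
t=cv2.imread("pics/top0.png");s=cv2.imread("pics/side0.png")
c=lambda im,u,v,r=30:cv2.resize(im[v-r:v+r,u-r:u+r],(300,300),interpolation=cv2.INTER_CUBIC)
cv2.imwrite("pics/crop0.png",np.vstack([np.hstack([c(t,216,272),c(t,462,249)]),np.hstack([c(s,267,348),c(s,430,160)])]))
g=cv2.cvtColor(t,cv2.COLOR_BGR2HSV)
m=((g[...,1]<60)&(g[...,2]>110)).astype(np.uint8)
n,l,st,ce=cv2.connectedComponentsWithStats(m)
for i in range(1,n):
    x,y,w,h,a=st[i]
    if a>300 and y>100 and y<300:
        cn=cv2.findContours((l==i).astype(np.uint8),0,1)[0][0];q,r=cv2.minEnclosingCircle(cn)
        print(st[i],np.round(q,1),r,"z.005:",np.round(onz("top",q,.005),4))
# cross bore: dark inside hub
sub=t[240:305,185:250].copy();gr=cv2.cvtColor(sub,cv2.COLOR_BGR2GRAY)
d=(gr<150).astype(np.uint8);n,l,st,ce=cv2.connectedComponentsWithStats(d)
for i in range(1,n):
    if 20<st[i][4]<600:
        q=ce[i]+[185,240];print("bore",st[i],q,onz("top",q,.056))
print("box top blob: min area rect")
m=((g[...,1]<50)&(g[...,2]>150)).astype(np.uint8);n,l,st,ce=cv2.connectedComponentsWithStats(m)
i=l[265,450];cn=cv2.findContours((l==i).astype(np.uint8),0,1)[0][0];r=cv2.minAreaRect(cn);b=cv2.boxPoints(r)
W=np.array([onz("top",q,.056) for q in b]);print(r,np.round(W,4).tolist(),W.mean(0))
E
```

```text
[ 320  144   60   54 2073] [348.7 171. ] 30.84817123413086 z.005: [0.6732 0.0219 0.005 ]
[231 163  35  35 931] [247.9 179.7] 17.435644149780273 z.005: [0.6574 0.2232 0.005 ]
[ 414  179   83  120 5315] [453.  239.2] 60.70209884643555 z.005: [ 0.5333 -0.1807  0.005 ]
[ 295  234   45   45 1569] [316.7 256. ] 22.729536056518555 z.005: [0.5028 0.088  0.005 ]
[ 194  252   46   45 1496] [216.8 274. ] 23.039480209350586 z.005: [0.4696 0.2833 0.005 ]
bore [ 19  22  20  20 200] [213.375 271.745] [0.46914933 0.28195723 0.056     ]
bore [34 36  9 10 21] [223.80952381 281.52380952] [0.45065571 0.26233138 0.056     ]
box top blob: min area rect
((461.35003662109375, 250.0500030517578), (78.7406997680664, 53.75872039794922), 71.56504821777344) [[0.5609, -0.114, 0.056], [0.5926, -0.2122, 0.056], [0.45, -0.252, 0.056], [0.4194, -0.1553, 0.056]] [ 0.50570981 -0.18335272  0.056     ]
```

View pics/crop0.png

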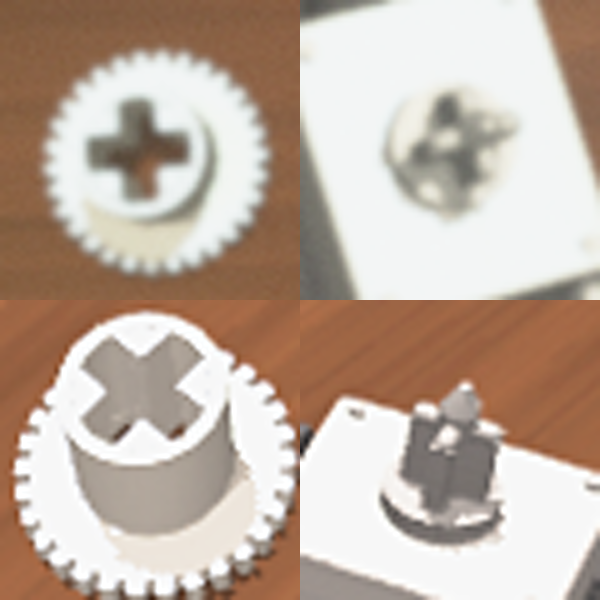

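The crops confirm it: the target at top (216,272) has the four-slot bore, and the other crop shows the splined shaft with its shoulder circle centred at about (462,249) in the top view, the nose tip at about (432.6,146.6) in the side view.

```bash
python3 - <<'E'
from h import *
t=cv2.imread("pics/top0.png");g=cv2.cvtColor(t,cv2.COLOR_BGR2GRAY)
S=onz("top",(462.,249.),.066);print("shoulder",S,"side tip pred",proj("side",S+[0,0,.048]),"seat",proj("side",S),"top tip",proj("top",S+[0,0,.048]))
print("side-based tip@.114",onz("side",(432.6,146.6),.114),"side seat",onz("side",(428.5,171),.066))
# cross angle, 4th harmonic on upsampled bore mask
m=(g[240:305,185:250]<150).astype(np.uint8);n,l,st,ce=cv2.connectedComponentsWithStats(m)
i=l[31,28];v,u=np.nonzero(l==i);w=np.array([onz("top",(a+185,b+240),.056)[:2] for a,b in zip(u,v)]);w-=w.mean(0)
z=w[:,0]+1j*w[:,1];print("cross yaw",np.degrees(np.angle((z**4).sum()))/4, len(z))
# gearbox: edges of bright top face via Hough
L=cv2.createLineSegmentDetector().detect(g[185:305,405:510])[0][:,0]
for a in L:
    p,q=onz("top",a[:2]+[405,185],.056),onz("top",a[2:]+[405,185],.056);d=(q-p)[:2]
    if np.hypot(*d)>.05: print(np.round(p[:2],3),np.round(q[:2],3),"ang",round(np.degrees(np.arctan2(d[1],d[0]))%90,1))
s=cv2.imread("pics/side0.png")
for nm,z0 in(("bore",.056),):
    G=cv2.cvtColor(s,cv2.COLOR_BGR2GRAY)
print("hub top in side crop (145,388):",onz("side",(237+145/5,318+88/5),.056))
print("round gear",onz("top",(316.7,256),.005))
E
```

```text
shoulder [ 0.50576679 -0.18220041  0.066     ] side tip pred [434.54676044 148.77716282] seat [430.1394296  168.65708221] top tip [468.63240274 245.49061795]
side-based tip@.114 [ 0.51219094 -0.18520633  0.114     ] side seat [ 0.50404492 -0.17422518  0.066     ]
cross yaw 2.733704353506653 200
[ 0.577 -0.209] [ 0.554 -0.118] ang 14.3
[ 0.438 -0.153] [ 0.464 -0.242] ang 16.1
[ 0.469 -0.246] [ 0.579 -0.215] ang 15.5
[ 0.55  -0.119] [ 0.441 -0.149] ang 15.5
[ 0.416 -0.141] [ 0.439 -0.226] ang 14.8
[ 0.446 -0.224] [ 0.426 -0.153] ang 15.4
hub top in side crop (145,388): [0.46917634 0.28106832 0.056     ]
round gear [0.5028238  0.08797787 0.005     ]
```

Call:
step_arm(increments=[{"delta_pos": [5,-3.2,0],"dr": [0,0,0],"fingers": -1},{"delta_pos": [10,-6.4,0],"dr": [0,0,0],"fingers": -1},{"delta_pos": [15,-9.6,0],"dr": [0,0,0],"fingers": -1},{"delta_pos": [20,-12.8,0],"dr": [0,0,0],"fingers": -1},{"delta_pos": [25,-16,0],"dr": [0,0,0],"fingers": -1}], newtons=30)

```text
time: 0.72
tool_pos: [0.3633, -0.2519, 0.2266]
tool_rot: [-3.141, 0.0, 0.359]
contact_force: [0.1, 0.1, 0.1]
opening: 0.0918
grip_force: 0.0
```

Call:
step_arm(increments=[{"delta_pos": [2.88,-4.63,0],"dr": [0,0,0],"fingers": -1},{"delta_pos": [5.77,-9.26,0],"dr": [0,0,0],"fingers": -1},{"delta_pos": [8.65,-13.9,0],"dr": [0,0,0],"fingers": -1},{"delta_pos": [11.5,-18.5,0],"dr": [0,0,0],"fingers": -1},{"delta_pos": [14.4,-23.2,0],"dr": [0,0,0],"fingers": -1}])

```text
time: 1.35
tool_pos: [0.4156, 0.016, 0.2266]
tool_rot: [3.141, 0.0, 0.36]
contact_force: [1.2, 0.5, 0.7]
opening: 0.0917
grip_force: 0.0
```

Call:
step_arm(increments=[{"delta_pos": [2.88,-4.63,0],"dr": [0,0,0],"fingers": -1},{"delta_pos": [5.77,-9.26,0],"dr": [0,0,0],"fingers": -1},{"delta_pos": [8.65,-13.9,0],"dr": [0,0,0],"fingers": -1},{"delta_pos": [11.5,-18.5,0],"dr": [0,0,0],"fingers": -1},{"delta_pos": [14.4,-23.2,0],"dr": [0,0,0],"fingers": -1}])

```text
time: 1.98
tool_pos: [0.4686, 0.2838, 0.2263]
tool_rot: [3.141, 0.001, 0.36]
contact_force: [0.7, 0.5, 0.0]
opening: 0.0919
grip_force: 0.0
```

Call:
step_arm(increments=[{"delta_pos": [0,0.15,4],"dr": [0,0,0],"fingers": -1},{"delta_pos": [0,0.15,8],"dr": [0,0,0],"fingers": -1},{"delta_pos": [0,0.15,12],"dr": [0,0,0],"fingers": -1},{"delta_pos": [0,0.15,14.5],"dr": [0,0,0],"fingers": -1},{"delta_pos": [0,0.15,15],"dr": [0,0,0],"fingers": -1}])

```text
time: 2.6
tool_pos: [0.468, 0.2801, 0.0748]
tool_rot: [3.141, 0.004, 0.36]
contact_force: [0.4, -0.5, 0.9]
opening: 0.0917
grip_force: 0.0
```

Call:
step_arm(increments=[{"delta_pos": [0,0,2],"dr": [0,0,0],"fingers": -1},{"delta_pos": [0,0,4],"dr": [0,0,0],"fingers": -1},{"delta_pos": [0,0,5.4],"dr": [0,0,0],"fingers": -1},{"delta_pos": [0,0,5.4],"dr": [0,0,0],"fingers": 0.3},{"delta_pos": [0,0,5.4],"dr": [0,0,0],"fingers": 1}])

```text
time: 3.22
tool_pos: [0.4698, 0.2809, 0.0235]
tool_rot: [3.142, -0.001, 0.36]
contact_force: [0.3, 0.3, 0.1]
opening: 0.0762
grip_force: 0.0
```

Call:
step_arm(increments=[{"delta_pos": [0,0,0],"dr": [0,0,0],"fingers": 1},{"delta_pos": [0,0,0],"dr": [0,0,0],"fingers": 1},{"delta_pos": [0,0,0],"dr": [0,0,0],"fingers": 1},{"delta_pos": [0,0,0],"dr": [0,0,0],"fingers": 1},{"delta_pos": [0,0,0],"dr": [0,0,0],"fingers": 1}])

```text
time: 3.85
tool_pos: [0.4694, 0.2807, 0.023]
tool_rot: [3.142, -0.001, 0.36]
contact_force: [-0.6, -0.2, 4.6]
opening: 0.0499
grip_force: 30.0
```

Call:
step_arm(increments=[{"delta_pos": [0,0,-2],"dr": [0,0,0],"fingers": 1},{"delta_pos": [0,0,-6],"dr": [0,0,0],"fingers": 1},{"delta_pos": [0,0,-11],"dr": [0,0,0],"fingers": 1},{"delta_pos": [0,0,-15],"dr": [0,0,0],"fingers": 1},{"delta_pos": [0,0,-17],"dr": [0,0,0],"fingers": 1}])

```text
time: 4.47
tool_pos: [0.4697, 0.2809, 0.1947]
tool_rot: [3.142, -0.002, 0.36]
contact_force: [0.9, -0.6, -2.0]
opening: 0.0501
grip_force: 30.0
```

```bash
python3 - <<'E'
from h import *
t=viewer.read_camera("top")[:,:,::-1];s=viewer.read_camera("side")[:,:,::-1]
o=robot.observe();print(o["tool_pos"],o["opening"],o["grip_force"])
p=proj("top",o["tool_pos"]);q=proj("side",o["tool_pos"]);print(p,q)
def c(im,p,r=60):
    u=int(np.clip(p[0],r,640-r));v=int(np.clip(p[1],r,480-r));return cv2.resize(im[v-r:v+r,u-r:u+r],(390,390),interpolation=cv2.INTER_CUBIC)
cv2.imwrite("pics/lift.png",np.hstack([c(t,p),c(s,q)]))
E
```

```text
[0.47014101 0.28109583 0.19457011] 0.050192899539877975 29.999720323830843
[200.87763485 263.22127877] [255.33636111 278.18608708]
```

View pics/lift.png

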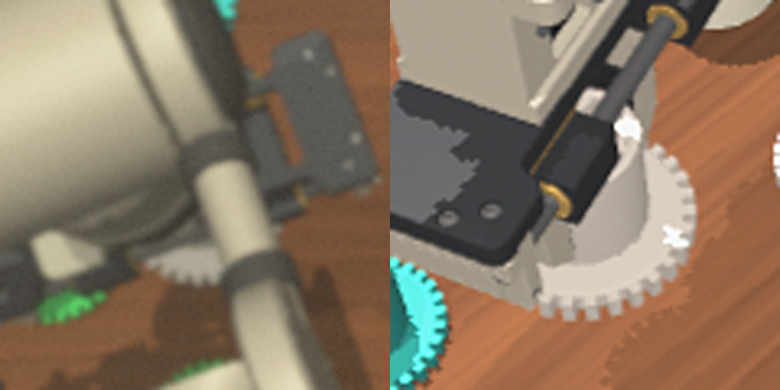

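The gear is held level at side (255,278), and its flange is free of its neighbours. Carrying it over the shaft now.

Call:
step_arm(increments=[{"delta_pos": [-1.0,3.5,0],"dr": [0,0,0],"fingers": 1},{"delta_pos": [-2.4,8.3,0],"dr": [0,0,0],"fingers": 1},{"delta_pos": [-3.8,13.2,0],"dr": [0,0,0],"fingers": 1},{"delta_pos": [-5.2,18.1,0],"dr": [0,0,0],"fingers": 1},{"delta_pos": [-6.6,23,0],"dr": [0,0,0],"fingers": 1}])

```text
time: 5.2
tool_pos: [0.4876, 0.0406, 0.191]
tool_rot: [-3.14, 0.003, 0.36]
contact_force: [1.2, -0.1, -2.5]
opening: 0.0501
grip_force: 30.0
```

Call:
step_arm(increments=[{"delta_pos": [-1.4,5.0,0],"dr": [0,0,-3],"fingers": 1},{"delta_pos": [-2.8,10,0],"dr": [0,0,-6],"fingers": 1},{"delta_pos": [-4.2,15,0],"dr": [0,0,-9],"fingers": 1},{"delta_pos": [-5.4,19,0],"dr": [0,0,-12],"fingers": 1},{"delta_pos": [-6.2,21.6,0],"dr": [0,0,-13],"fingers": 1}])

```text
time: 5.82
tool_pos: [0.5056, -0.1836, 0.1906]
tool_rot: [-3.139, 0.002, 0.586]
contact_force: [-0.4, 1.0, -1.5]
opening: 0.0501
grip_force: 30.0
```

Call:
step_arm(increments=[{"delta_pos": [0,0,0.3],"dr": [0,0,0],"fingers": 1},{"delta_pos": [0,0,0.6],"dr": [0,0,0],"fingers": 1},{"delta_pos": [0,0,1],"dr": [0,0,0],"fingers": 1},{"delta_pos": [0,0,1],"dr": [0,0,0],"fingers": 1},{"delta_pos": [0,0,1],"dr": [0,0,0],"fingers": 1}])

```text
time: 6.45
tool_pos: [0.5066, -0.1814, 0.1828]
tool_rot: [3.141, -0.0, 0.587]
contact_force: [0.4, -0.4, -1.7]
opening: 0.0503
grip_force: 30.0
```

```bash
python3 - <<'E'
from h import *
t=viewer.read_camera("top")[:,:,::-1];s=viewer.read_camera("side")[:,:,::-1]
o=robot.observe();X=o["tool_pos"];print(X,o["tool_rot"])
for n in("top","side"):
    print(n,"tcp",proj(n,X),"underside centre",proj(n,X-[0,0,.023]),"tip",proj(n,[.507,-.182,.114]))
def c(im,p,r=60):
    u=int(p[0]);v=int(p[1]);print("crop origin",u-r,v-r);return cv2.resize(im[v-r:v+r,u-r:u+r],(390,390),interpolation=cv2.INTER_CUBIC)
cv2.imwrite("pics/above.png",np.hstack([c(t,(470,245)),c(s,(430,140))]))
E
```

```text
[ 0.50662383 -0.18160858  0.18293463] [ 3.14113157e+00 -2.03287250e-04  5.87116317e-01]
top tcp [478.85325969 239.3803235 ] underside centre [475.17255937 241.34310479] tip [468.48839256 244.80812713]
side tcp [440.94571536 117.14867103] underside centre [438.52720491 128.11421528] tip [433.93301081 148.5454781 ]
crop origin 410 185
crop origin 370 80
```

View pics/above.png

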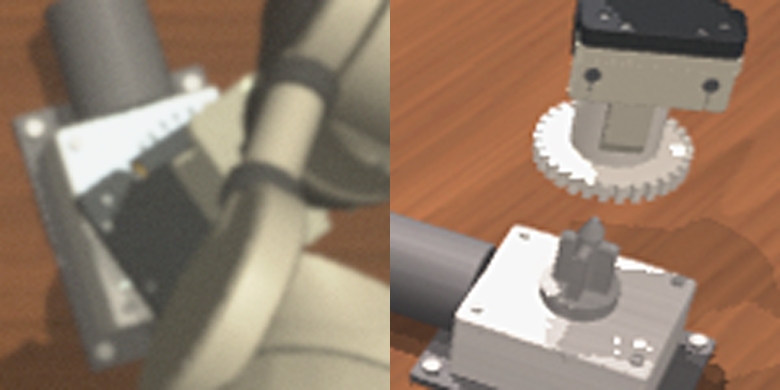

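The side view shows the flange centred at about (438.5,126), 1–2 mm from where it should be over the nose at (433,147). Nudging it over and descending.

Call:
step_arm(increments=[{"delta_pos": [0,0.15,1],"dr": [0,0,0],"fingers": 1},{"delta_pos": [0,0.15,2],"dr": [0,0,0],"fingers": 1},{"delta_pos": [0,0.15,3],"dr": [0,0,0],"fingers": 1},{"delta_pos": [0,0.15,4],"dr": [0,0,0],"fingers": 1},{"delta_pos": [0,0.15,5],"dr": [0,0,0],"fingers": 1}])

```text
time: 7.18
tool_pos: [0.5072, -0.1831, 0.1319]
tool_rot: [-3.141, 0.0, 0.587]
contact_force: [-0.0, 0.4, -1.8]
opening: 0.0504
grip_force: 30.0
```

Call:
step_arm(increments=[{"delta_pos": [0,0,0.3],"dr": [0,0,0],"fingers": 1},{"delta_pos": [0,0,0.6],"dr": [0,0,0],"fingers": 1},{"delta_pos": [0,0,0.9],"dr": [0,0,0],"fingers": 1},{"delta_pos": [0,0,1.2],"dr": [0,0,0],"fingers": 1},{"delta_pos": [0,0,1.5],"dr": [0,0,0],"fingers": 1}])

```text
time: 7.8
tool_pos: [0.5074, -0.1831, 0.1177]
tool_rot: [3.141, -0.0, 0.587]
contact_force: [0.1, 0.4, -1.3]
opening: 0.05
grip_force: 30.0
```

Call:
step_arm(increments=[{"delta_pos": [0,0,0.4],"dr": [0,0,0],"fingers": 1},{"delta_pos": [0,0,0.8],"dr": [0,0,0],"fingers": 1},{"delta_pos": [0,0,1.2],"dr": [0,0,0],"fingers": 1},{"delta_pos": [0,0,1.6],"dr": [0,0,0],"fingers": 1},{"delta_pos": [0,0,2.0],"dr": [0,0,0],"fingers": 1}])

```text
time: 8.43
tool_pos: [0.5073, -0.1831, 0.0974]
tool_rot: [3.142, 0.0, 0.587]
contact_force: [0.2, -1.0, -1.6]
opening: 0.05
grip_force: 30.0
```

Call:
step_arm(increments=[{"delta_pos": [0,0,0.2],"dr": [0,0,0],"fingers": 1},{"delta_pos": [0,0,0.4],"dr": [0,0,0],"fingers": 1},{"delta_pos": [0,0,0.6],"dr": [0,0,0],"fingers": 1},{"delta_pos": [0,0,0.8],"dr": [0,0,0],"fingers": 1},{"delta_pos": [0,0,0.8],"dr": [0,0,0],"fingers": 1}])

```text
time: 9.05
tool_pos: [0.5072, -0.1831, 0.0896]
tool_rot: [-3.141, 0.0, 0.587]
contact_force: [0.3, 0.2, -2.1]
opening: 0.05
grip_force: 30.0
```

Call:
step_arm(increments=[{"delta_pos": [0,0,0.1],"dr": [0,0,0],"fingers": 1},{"delta_pos": [0,0,0.1],"dr": [0,0,0],"fingers": 1},{"delta_pos": [0,0,0.2],"dr": [0,0,0],"fingers": 1},{"delta_pos": [0,0,0.2],"dr": [0,0,0],"fingers": 1},{"delta_pos": [0,0,0.2],"dr": [0,0,0],"fingers": 1}])

```text
time: 9.68
tool_pos: [0.5074, -0.1832, 0.089]
tool_rot: [3.141, -0.0, 0.587]
contact_force: [-2.8, 1.8, 9.5]
opening: 0.05
grip_force: 30.0
```

```bash
python3 - <<'E'
from h import *
s=viewer.read_camera("side")[:,:,::-1];print(robot.observe()["contact_force"])
cv2.imwrite("pics/home.png",cv2.resize(s[90:210,350:510],(640,480),interpolation=cv2.INTER_CUBIC))
E
```

```text
[-3.339665    1.34822706 10.18155612]
```

View pics/home.png

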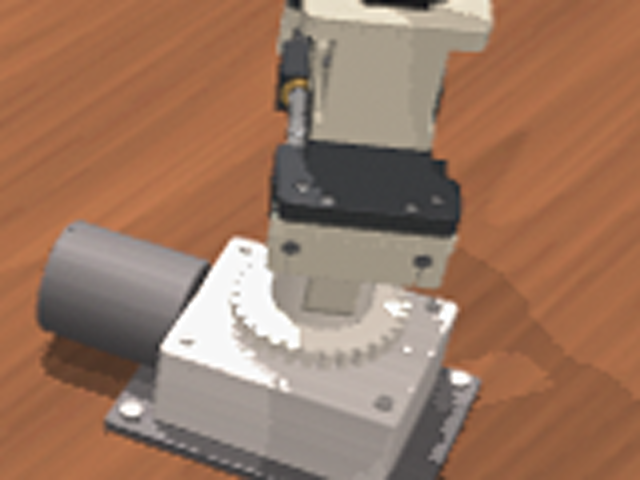

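The gear is home: the flange sits on the shoulder just above the gearbox top, around side (430,168), the TCP stopped at 0.089 m and the shoulder pushes back with about 10 N. Releasing and withdrawing.

Call:
step_arm(increments=[{"delta_pos": [0,0,-0.1],"dr": [0,0,0],"fingers": 0},{"delta_pos": [0,0,-0.1],"dr": [0,0,0],"fingers": -0.6},{"delta_pos": [0,0,-0.1],"dr": [0,0,0],"fingers": -1},{"delta_pos": [0,0,-0.1],"dr": [0,0,0],"fingers": -1},{"delta_pos": [0,0,-0.1],"dr": [0,0,0],"fingers": -1}])

```text
time: 10.35
tool_pos: [0.5073, -0.1831, 0.0886]
tool_rot: [-3.142, 0.0, 0.587]
contact_force: [-0.6, 0.5, -0.8]
opening: 0.0855
grip_force: 0.0
```

Call:
step_arm(increments=[{"delta_pos": [0,0,-1],"dr": [0,0,0],"fingers": -1},{"delta_pos": [0,0,-4],"dr": [0,0,0],"fingers": -1},{"delta_pos": [0,0,-8],"dr": [0,0,0],"fingers": -1},{"delta_pos": [0,0,-12],"dr": [0,0,0],"fingers": -1},{"delta_pos": [0,0,-14],"dr": [0,0,0],"fingers": -1}])

```text
time: 10.98
tool_pos: [0.508, -0.1834, 0.232]
tool_rot: [3.138, -0.002, 0.587]
contact_force: [-0.0, 0.9, -0.4]
opening: 0.0918
grip_force: 0.0
```

Call:
step_arm(increments=[{"delta_pos": [-2,3,0],"dr": [0,0,0],"fingers": -1},{"delta_pos": [-4,6,0],"dr": [0,0,0],"fingers": -1},{"delta_pos": [-6,9,0],"dr": [0,0,0],"fingers": -1},{"delta_pos": [-7,10.5,0],"dr": [0,0,0],"fingers": -1},{"delta_pos": [-7,10.5,0],"dr": [0,0,0],"fingers": -1}])

```text
time: 11.6
tool_pos: [0.5069, -0.3098, 0.2287]
tool_rot: [-3.141, -0.0, 0.585]
contact_force: [-0.1, 1.1, -0.1]
opening: 0.092
grip_force: 0.0
```

```bash
python3 - <<'E'
from h import *
s=viewer.read_camera("side")[:,:,::-1];o=robot.observe();print(o["contact_force"],o["opening"],o["tool_pos"])
cv2.imwrite("pics/done.png",s)
E
```

```text
[ 0.18515968  0.28926095 -0.01982279] 0.09146483165691388 [ 0.50706054 -0.30875985  0.22876272]
```

View pics/done.png

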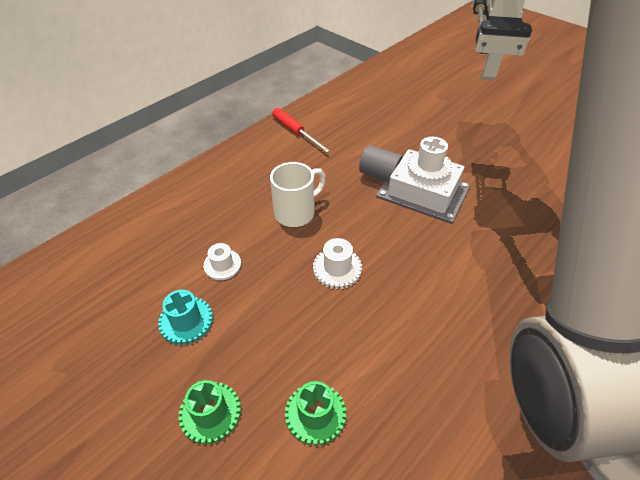

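The gear sits level and hub up on the shaft at (432,158). The mug (293,195), spacer (222,262) and round gear (338,262) have not moved, and the gripper is clear.

```bash
python3 -c "
from cell import robot
print(robot.hand_in())"
```

```text
the job is handed in; nothing more can be done
None
```

The cross-bored gear is fully home on the gearmotor shaft, hub up and released. The round gear, spacer and mug look unmoved in the last picture. The job was handed in at about 12 s of the 38 s allowed, and no verdict came back.

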